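# Put the mixed stock back with its own kind

## Robot

A 6-joint arm with a two-finger parallel gripper is mounted at the origin on the work surface. World frame = base frame: x ahead of the robot, y to its left, z up, the work surface at z = 0. Lengths are in m, angles in degrees, forces in N, time in s.
With the tool pointing down it reaches from about 0.3 to 0.875 m from the base axis. Payload 6.4 kg.
Tool frame: the origin (TCP) lies at the very end of the fingers, on their centre line; the grasp point (between the pads) lies 19 mm behind it; z points along the fingers, y is the line along which they close (so a half turn about z gives the same grasp; the last joint's range is limited). The gripper opens to 85 mm and grips with 20 to 120 N. Pads are 22 mm wide; open, the fingers measure 114 mm over their backs; the gripper's body (76 mm by 85 mm) begins 54 mm behind the grasp point. The pads swing forward as they close: fully open they stand 13 mm farther back than shut.
Start: joints at [-79.658, 10.359, 92.074, -0, 77.567, -11.82], TCP at [0.217, -0.533, 0.231] pointing down, gripper open.
Joint ranges: [-171.53, 171.53], [-51.25, 118.39], [17.06, 147.69], [-65.23, 245.23], [0, 150.52], [-178.68, 178.68]. Speed limits (degrees/s): [147.25, 147.25, 172.46, 180, 180, 180].

## Interface

Orientations are given as [roll, pitch, yaw] about the fixed x, y, z axes, in that order (R = Rz(yaw) Ry(pitch) Rx(roll)).
In Python, from workcell import state, cams, ticket, models gives the robot as it stands.
- The arm moves only by the tool play_rows, never from a script. Its argument "increments" is a list of rows, each a list of 7 numbers: the shift along the tool's x, y, z in cm, then the turn, a rotation vector about the tool's x, y, z in rad, then the finger opening in cm, from 0 to 8.54. In form: [[dx, dy, dz, ax, ay, az, jaw], ...]. A call has 1 to 10 rows; each row shifts and turns the commanded pose from where the row before left it, along the tool's axes as they then stand; what a row does not reach is not made up. A row lasts 1/10 s, in which the tool goes at most 50 mm and 8.59 degrees, less where a joint would pass 70% of its speed; a pose out of reach is approached as far as the arm can. A call is refused whole if a number of a shift passes 5 or a number of a turn 0.15, either way. A call with a gripper value outside its range is refused whole. The fingers move at their own pace and stop on an object; the grip force is fixed at half the most. Time passes only in rows, so rows that do not move let the fingers close. It gives the time, the measured TCP pose, the force, the opening and the grip force at its end, in the units of the state.
- state(): the state, without advancing time (a new reading comes with each control period).
- cams.camera(name): name is "side" or "top"; returns a dict with "pixels" (420x560x3 uint8, blue, green, red), "mtx" (3x3 intrinsics, pixels), "position" and "rotation" of the camera in the world. Camera axes: x right, y down, z forward; pixel columns grow to the right and rows downward; lengths in m; the calibration is good to about 2 mm. A picture is of the moment at which its call begins. There is no depth.
- ticket.job_done(): hands the job in; it is judged then, once.
Trained networks look in a picture, given as the dict that the camera call returned (one of the last four; its "shot" number tells which), for a name from the list of things; names that differ only in an ending like _2 or _b are one class to them, and where a whole thing is asked for, a point or a joint stands for the part that bears it (a point fixed in the world has none). Each returns a list of dicts, best first, with "p" (0 to 1); they miss things now and then, are a little off and sometimes report something else, mostly with a low value. They report only what shows in the picture. A call takes as long as a camera call. They do not tell look-alikes from the thing itself.
- models.silhouettes(query, picture): "pixels" (420x560 bool, what is visible of it) and "location" ([row, column] in pixels, amid what is visible of it).
The state is a dict: "clock": time; "joint_positions": joint angles; "qd": joint speeds; "joint_efforts": joint torques, N m; "eef_pos": TCP position; "tool_rot": TCP orientation; "ft_force": force on the tool from outside, world axes, zero at the start; "wrist_torque": the same for the moment, N m; "gripper_width": finger opening in m; "grip_force": force on a finger pad.
Only numpy, scipy, OpenCV 4.12 (cv2) and the standard library are available. Lean on these libraries where they do the work, as an engineer would, in place of code of your own. Each camera call takes 0.05 s, during which the arm holds its last target. There are 200 camera calls.

## Task

The stock on the studio's packing table has got mixed up: put the yellow bowl, the blue bowl, the tealight and the pillar candle back, each into the wooden stock tray that already holds its own kind, standing upright on the floor of that tray's empty compartment. Set each one down gently, without dropping it, and leave the matchbox and the little oil bottle standing where they are.

Things in the scene. Friction and masses are not known exactly. Their poses are not given: they have to be found in the camera images.
- yellow_bowl: loose ceramic tealight bowl, glazed yellow with white zigzags and red strokes, white bottom inside, 60 mm widest diameter (at 15 mm height), 50 mm rim, 39 mm foot, 30 mm high, hollow with 3 mm wall, about 75 g. Origin: centre of its underside, z up
- blue_bowl: loose ceramic tealight bowl, glazed blue with white zigzags and yellow strokes, white bottom inside, 60 mm widest diameter (at 15 mm height), 50 mm rim, 39 mm foot, 30 mm high, hollow with 3 mm wall, about 75 g. Origin: centre of its underside, z up
- tealight: loose tealight: aluminium cup 39 mm in diameter and 17 mm high with white wax and a short wick, about 20 g. Origin: centre of its underside, z up
- pillar_candle: loose honey-coloured pillar candle, 46 mm in diameter, 60 mm high, with a short wick on top, about 90 g. Origin: centre of its underside, z up
- yellow_bowl_tray: yellow-bowl tray: open wooden tray, fixed, 183 (x) x 138 (y) x 24 mm high, walls and floor 5 mm. Origin: centre of its underside. A 20 mm high divider at x = 0 makes two compartments, 84 (x) x 128 mm (y) inside. The +x one holds two yellow painted bowls (fixed, tops 35 mm up); the -x one, towards the robot, is empty, centre at (-0.0445, 0), floor 5 mm up. Yaw within 0.25 rad
- blue_bowl_tray: blue-bowl tray: open wooden tray, fixed, 183 (x) x 138 (y) x 24 mm high, walls and floor 5 mm. Origin: centre of its underside. A 20 mm high divider at x = 0 makes two compartments, 84 (x) x 128 mm (y) inside. The +x one holds two blue painted bowls (fixed, tops 35 mm up); the -x one, towards the robot, is empty, centre at (-0.0445, 0), floor 5 mm up. Yaw within 0.25 rad
- tealight_tray: tealight tray: open wooden tray, fixed, 183 (x) x 138 (y) x 24 mm high, walls and floor 5 mm. Origin: centre of its underside. A 20 mm high divider at x = 0 makes two compartments, 84 (x) x 128 mm (y) inside. The +x one holds six tealights (fixed, tops 22 mm up); the -x one, towards the robot, is empty, centre at (-0.0445, 0), floor 5 mm up. Yaw within 0.25 rad
- pillar_candle_tray: candle tray: open wooden tray, fixed, 183 (x) x 138 (y) x 24 mm high, walls and floor 5 mm. Origin: centre of its underside. A 20 mm high divider at x = 0 makes two compartments, 84 (x) x 128 mm (y) inside. The +x one holds two honey-coloured pillar candles (fixed, tops 72 mm up); the -x one, towards the robot, is empty, centre at (-0.0445, 0), floor 5 mm up. Yaw within 0.25 rad
- matchbox: bystander, loose: red matchbox lying flat, 36 (x) x 56 (y) x 16 mm, 30 g. Origin: centre of its underside
- oil_bottle: bystander, loose and standing: small dark amber oil bottle with white label and black cap, 30 mm in diameter, 60 mm high, 60 g. Origin: centre of its underside
Things that resemble listed ones, but are neither listed nor needed, are in the scene too. Of the things that look like the tealight, the largest one is meant.

How it is judged:
By the outcome, as a careful person would: the job done as asked, in the order asked, and still so for the second after the job is handed in, with the robot touching nothing.
It also fails if it takes over 106 s, if anything falls off the work surface, if the arm or the gripper's body presses on something with over 40 N, if the wrist force passes 120 N, or if a joint passes its speed limit or range.

## Working session

There is one attempt and no reset: what is moved stays moved. The work goes in short steps, Python scripts to look and compute and a tool call to move; the robot and the scene stay as the last step left them, time stands still between calls to the robot, and variables do not carry over. Pictures are saved under pics/ and viewed, at most 14 in all, crops included, and the job is handed in when it is done.

Besides the shell and the picture viewer there is one more tool, called after "Call:" by a JSON object that holds its "name" and its "arguments", one argument or row to a line. play_rows: Moves the arm, as the interface text tells. Its arguments: {"type":"object","properties":{"increments":{"type":"array"}},"required":["increments"]}

```bash
mkdir -p pics; ls; python3 - <<'E'
from workcell import state, cams
import cv2
for n in("top","side"):
    c=cams.camera(n); cv2.imwrite(f"pics/{n}0.png",c["pixels"])
    print(n,c["mtx"].tolist(),c["position"],c["rotation"],c["shot"])
print(state())
E
```

```text
pics
top [[488.5367505852907, 0.0, 274.6820142965534], [0.0, 488.5367505852907, 211.38608590022346], [0.0, 0.0, 1.0]] [0.41149987 0.00852915 1.24550858] [-174.72714564    0.38461823  -88.40476252] 1
side [[402.5084844206156, 0.0, 279.24085114760106], [0.0, 402.5084844206156, 201.14998708356373], [0.0, 0.0, 1.0]] [ 0.39197853 -0.71111339  0.56275184] [-124.76813832   -0.72020746  -10.7749179 ] 2
{'clock': 0.1, 'joint_positions': array([-7.96576417e+01,  1.03954476e+01,  9.21249589e+01, -1.06832526e-03,
        7.75683978e+01, -1.18205549e+01]), 'qd': array([-0.056519  , -0.02138033, -0.10603384,  0.01117263, -0.01940027,
        0.10963318]), 'joint_efforts': array([ 3.00811989e-04, -4.45873797e+01, -3.52236664e+01, -3.12986895e-04,
        4.14110589e-03, -3.02881824e-05]), 'eef_pos': array([ 0.21683057, -0.53202073,  0.2305039 ]), 'tool_rot': array([-1.79912865e+02, -1.71705066e-02,  2.21631310e+01]), 'ft_force': array([0.48772641, 0.58784016, 0.20514398]), 'wrist_torque': array([-0.04480524,  0.00640949,  0.03599657]), 'grip_force': 0.0, 'gripper_width': 0.08548329061584248}
```

View pics/top0.png

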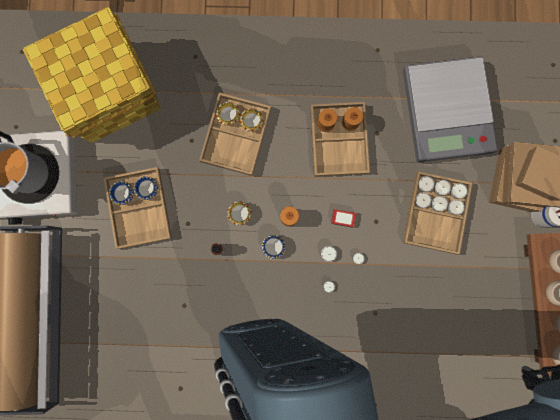

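View pics/side0.png

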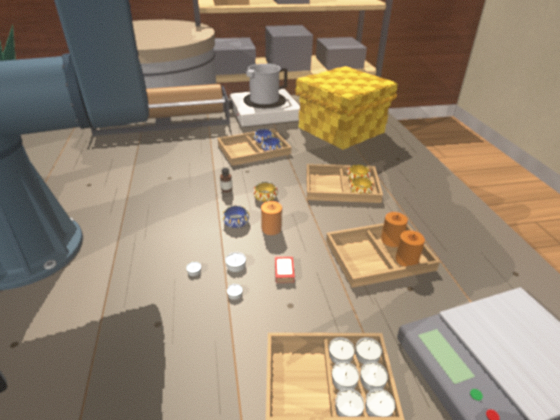

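The top view shows the yellow bowl at (238,212), blue bowl (273,247), pillar candle (290,215), matchbox (343,218) and bottle (217,249). The trays are blue (139,208), yellow (236,133), candle (340,139) and tealight (440,213). There are three tealight candidates, at (328,254), (358,258) and (329,287); (328,254) looks the largest. The side view agrees, with the trays and loose things all visible.

```bash
cat > h.py <<'E'
import numpy as np, cv2
from scipy.spatial.transform import Rotation as Ro
from scipy.optimize import least_squares, minimize
def proj(c,P):
    R=Ro.from_euler('xyz',c["rotation"],degrees=True).as_matrix()
    q=(np.atleast_2d(P)-c["position"])@R; q=q@c["mtx"].T
    return q[:,:2]/q[:,2:]
def ray(c,uv):
    R=Ro.from_euler('xyz',c["rotation"],degrees=True).as_matrix()
    return R@np.linalg.solve(c["mtx"],[uv[0],uv[1],1.])
def atz(c,uv,z):
    d=ray(c,uv); return c["position"]+d*(z-c["position"][2])/d[2]
A=np.linspace(0,2*np.pi,40,endpoint=False)
def rings(prof): return np.vstack([np.c_[r*np.cos(A),r*np.sin(A),0*A+z] for r,z in prof])
BOWL=rings([(.0195,0),(.03,.015),(.025,.03)])
TEA=rings([(.0195,0),(.0195,.017)]); PIL=rings([(.023,0),(.023,.06)])
def hullmask(c,P):
    m=np.zeros((420,560),np.uint8); cv2.fillConvexPoly(m,cv2.convexHull(np.round(proj(c,P)*16).astype(np.int32)),1,shift=4); return m
def stats(m):
    M=cv2.moments(m.astype(np.uint8),True); return np.array([M['m10']/M['m00'],M['m01']/M['m00']])
def hc(c,P):
    h=cv2.convexHull(proj(c,P).astype(np.float32)); M=cv2.moments(h); return np.array([M['m10']/M['m00'],M['m01']/M['m00']])
def tri(cs,uvs,model):
    f=lambda p:np.concatenate([hc(c,model+p)-u for c,u in zip(cs,uvs)])
    s=least_squares(f,[.4,0,0.]); return s.x,s.fun
E
python3 - <<'E'
from workcell import cams,models
from h import *
import pickle
cs=[cams.camera(n) for n in("top","side")]; D={}
for q in "yellow_bowl blue_bowl tealight pillar_candle yellow_bowl_tray blue_bowl_tray tealight_tray pillar_candle_tray matchbox oil_bottle".split():
    for c,n in zip(cs,"ts"):
        r=models.silhouettes(q,c); D[q,n]=r
        print(q,n,[(round(float(d["p"]),2),*np.round(stats(d["pixels"])[::1],1),int(d["pixels"].sum())) for d in r])
pickle.dump((cs,D),open("d.pkl","wb"))
E
```

```text
yellow_bowl t [(0.92, np.float64(238.8), np.float64(212.9), 431), (0.17, np.float64(436.8), np.float64(212.9), 4209)]
yellow_bowl s [(0.62, np.float64(265.0), np.float64(191.9), 410)]
blue_bowl t [(0.74, np.float64(436.6), np.float64(212.6), 4247), (0.7, np.float64(273.3), np.float64(246.7), 435), (0.64, np.float64(343.1), np.float64(218.3), 345)]
blue_bowl s [(0.71, np.float64(235.6), np.float64(216.8), 479)]
tealight t [(0.59, np.float64(328.1), np.float64(253.6), 193), (0.44, np.float64(357.9), np.float64(258.1), 111), (0.44, np.float64(328.4), np.float64(286.1), 99)]
tealight s [(0.73, np.float64(194.1), np.float64(268.8), 149), (0.72, np.float64(234.6), np.float64(291.8), 185), (0.63, np.float64(235.5), np.float64(261.5), 325)]
pillar_candle t [(0.54, np.float64(289.0), np.float64(216.4), 262)]
pillar_candle s [(0.94, np.float64(271.5), np.float64(218.1), 662)]
yellow_bowl_tray t [(0.63, np.float64(234.6), np.float64(133.9), 3926)]
yellow_bowl_tray s [(0.86, np.float64(343.3), np.float64(183.3), 2653)]
blue_bowl_tray t [(0.59, np.float64(137.1), np.float64(207.9), 4148)]
blue_bowl_tray s [(0.77, np.float64(253.5), np.float64(146.6), 1851)]
tealight_tray t [(0.61, np.float64(437.0), np.float64(212.6), 4274)]
tealight_tray s [(0.97, np.float64(330.0), np.float64(377.6), 10917)]
pillar_candle_tray t [(0.98, np.float64(339.2), np.float64(139.1), 3967)]
pillar_candle_tray s [(0.95, np.float64(381.1), np.float64(251.9), 5230), (0.19, np.float64(265.3), np.float64(191.8), 391)]
matchbox t [(0.55, np.float64(342.9), np.float64(217.8), 335), (0.24, np.float64(339.0), np.float64(138.6), 3932)]
matchbox s [(0.65, np.float64(284.3), np.float64(270.3), 462)]
oil_bottle t [(0.47, np.float64(216.8), np.float64(248.8), 125)]
oil_bottle s [(0.81, np.float64(226.1), np.float64(180.8), 259)]
```

```bash
python3 - <<'E'
from h import *
import pickle
cs,D=pickle.load(open("d.pkl","rb"))
pick={"yellow_bowl":(0,0,BOWL),"blue_bowl":(1,0,BOWL),"tealight":(0,2,TEA),"pillar_candle":(0,0,PIL),"oil_bottle":(0,0,rings([(.015,0),(.015,.045),(.007,.06)]))}
for q,(a,b,m) in pick.items():
    p,e=tri(cs,[stats(D[q,'t'][a]["pixels"]),stats(D[q,'s'][b]["pixels"])],m)
    print(q,p.round(4),e.round(1),[(int(hullmask(c,m+p).sum()),int(D[q,n][k]["pixels"].sum())) for c,n,k in zip(cs,"ts",(a,b))])
m=rings([(.014,0),(.014,.013)])
for a,b in((1,1),(2,0)):
    print("small",tri(cs,[stats(D["tealight",'t'][a]["pixels"]),stats(D["tealight",'s'][b]["pixels"])],m)[0].round(4))
box=np.array([[x,y,z] for x in(-.018,.018) for y in(-.028,.028) for z in (0,.016)])
print("match",tri(cs,[stats(D["matchbox",n][0]["pixels"]) for n in"ts"],box)[0].round(4))
v=D["matchbox",'t'][0]["pixels"]; print(cv2.minAreaRect(np.argwhere(v)[:,::-1].astype(np.float32)))
T=np.array([[x,y,z] for x in(-.0915,.0915) for y in(-.069,.069) for z in (0,.024)])
over=[]
for q in "yellow_bowl blue_bowl tealight pillar_candle".split():
    q+="_tray"; 
    ms=[D[q,n][0]["pixels"].astype(np.uint8) for n in"ts"]
    # tray walls+empty half only: front corners reliable; contents allowed via hull of mask restricted to comparison of IoU
    c0=atz(cs[0],stats(ms[0]),.01)
    def pts(p): return T@Ro.from_euler('z',p[3]).as_matrix().T+p[:3]
    def cost(p):
        return sum(1-(h&m).sum()/max(1,(h|m).sum()) for h,m in((hullmask(c,pts(p)),m) for c,m in zip(cs,ms)))
    best=min((minimize(cost,[c0[0],c0[1],0,y],method="Nelder-Mead",options=dict(initial_simplex=np.array([c0[0],c0[1],0,y])+np.vstack([np.zeros(4),np.diag([.01,.01,.01,.1])]))) for y in(-.2,0,.2)),key=lambda s:s.fun)
    p=best.x; b2=[minimize(lambda v:1-((h:=hullmask(c,pts([v[0],v[1],0,v[2]])))&m).sum()/(h|m).sum(),p[[0,1,3]],method="Nelder-Mead",options=dict(initial_simplex=p[[0,1,3]]+np.vstack([np.zeros(3),np.diag([.01,.01,.1])]))) for c,m in zip(cs,ms)]
    print(q,p.round(4),round(best.fun,3),[(b.x.round(4),round(b.fun,3)) for b in b2], "slot",(p[:2]-.0445*np.array([np.cos(p[3]),np.sin(p[3])])).round(4))
    for k,c in enumerate(cs): over.append((k,np.round(proj(c,pts([p[0],p[1],0,p[3]])[[1,3,7,5]])).astype(int)))
im=[c["pixels"].copy() for c in cs]
for k,u in over: cv2.polylines(im[k],[u],True,(0,0,255),1)
o=np.hstack([cv2.resize(im[0][80:300,90:490],None,fx=1,fy=1),im[1][100:420,150:460][:220]])
a=cv2.resize(im[0][190:300,190:390],(600,330),interpolation=cv2.INTER_CUBIC)
b=cv2.resize(im[0][80:260,90:490],(600,270))
cv2.imwrite("pics/chk.png",np.vstack([a,b]))
E
```

```text
yellow_bowl [ 0.5192  0.1109 -0.0041] [ 0.  -0.1 -0.1  0. ] [(471, 431), (406, 410)]
blue_bowl [ 0.437  0.021 -0.004] [ 0.  -0.5 -0.4  0. ] [(481, 435), (491, 479)]
tealight [ 0.4231 -0.1175 -0.0016] [-0.  -0.3 -0.3  0. ] [(225, 193), (366, 325)]
pillar_candle [ 0.5127 -0.016  -0.0029] [-0.1 -0.6 -0.5  0. ] [(333, 262), (711, 662)]
oil_bottle [ 0.4273  0.1617 -0.0022] [ 0.1 -0.4 -0.4 -0. ] [(163, 125), (298, 259)]
small [ 0.4137 -0.1935 -0.0031]
small [ 0.3418 -0.1204 -0.003 ]
match [ 0.5147 -0.1517 -0.0104]
((342.9729919433594, 217.66217041015625), (22.522661209106445, 15.45350456237793), 9.462321281433105)
yellow_bowl_tray [ 0.725   0.1286 -0.002  -0.2375] 0.058 [(array([ 0.7232,  0.1278, -0.2382]), np.float64(0.032)), (array([ 0.7244,  0.1256, -0.2435]), np.float64(0.025))] slot [0.6817 0.1391]
blue_bowl_tray [ 0.5259  0.3699 -0.0032  0.2179] 0.056 [(array([0.5247, 0.369 , 0.2227]), np.float64(0.024)), (array([0.526 , 0.3665, 0.2445]), np.float64(0.038))] slot [0.4824 0.3603]
tealight_tray [ 0.5344 -0.3911 -0.0032 -0.1866] 0.029 [(array([ 0.5338, -0.3905, -0.1792]), np.float64(0.021)), (array([ 0.534 , -0.3935, -0.1904]), np.float64(0.012))] slot [ 0.4907 -0.3828]
pillar_candle_tray [ 0.7174 -0.1403 -0.0016  0.0877] 0.091 [(array([ 0.7159, -0.1407,  0.0778]), np.float64(0.031)), (array([ 0.7177, -0.1416,  0.0986]), np.float64(0.059))] slot [ 0.6731 -0.1442]
```

View pics/chk.png

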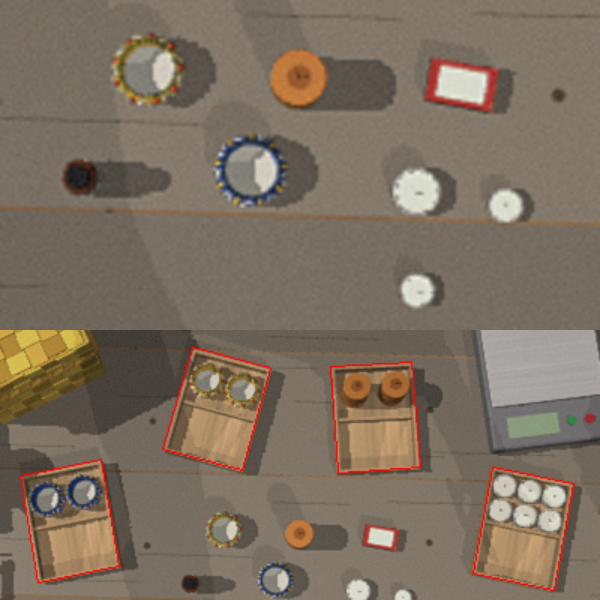

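There are three tealight look-alikes: (328,254) with a 193 px mask, (358,258) with 111 px and (329,287) with 99 px. In the crop the first is plainly the widest, and its mask matches a 39 mm cup, so it is the one meant. The tray outlines overlay well, and every base comes out at z≈0 within 4 mm.

Next I turn to the yellow tray's yaw and move over the yellow bowl.

```bash
cat > go.py <<'E'
import sys, numpy as np
from workcell import state
s=state(); x,y,z,yaw=map(float,sys.argv[1:5])
p=s["eef_pos"]; r=s["tool_rot"]; a=np.radians(yaw); d=np.array([x,y,z])-p
print("t",round(float(s["clock"]),1),"pos",p.round(4),"rot",r.round(2),"w",round(s["gripper_width"]*100,2),"grip",round(float(s["grip_force"]),1),"F",s["ft_force"].round(1))
print("turn az",round(np.radians((r[2]-yaw+180)%360-180),3),"then cm",(100*np.array([np.cos(a)*d[0]+np.sin(a)*d[1],np.sin(a)*d[0]-np.cos(a)*d[1],-d[2]])).round(2))
E
python3 go.py 0.519 0.110 0.12 -13.6
```

```text
t 1.2 pos [ 0.2169 -0.5325  0.2313] rot [-180.     -0.     22.17] w 8.56 grip 0.0 F [-1.2  0.3 -0.3]
turn az 0.624 then cm [ 14.25 -69.55  11.13]
```

Call:
{"name": "play_rows", "arguments": {
  "increments": [
    [0,0,0,0,0,0.125,8.5],
    [0,0,0,0,0,0.125,8.5],
    [0,0,0,0,0,0.125,8.5],
    [0,0,0,0,0,0.125,8.5],
    [0,0,0,0,0,0.125,8.5],
    [0.8,-4,0,0,0,0,8.5],
    [0.8,-4,0,0,0,0,8.5],
    [0.8,-4,0,0,0,0,8.5],
    [0.8,-4,0,0,0,0,8.5],
    [0.8,-4,0,0,0,0,8.5]
  ]
}}

```text
clock: 2.2
eef_pos: [0.3034, -0.3462, 0.2314]
tool_rot: [180.0, -0.0, -13.7]
ft_force: [0.5, 1.0, -0.1]
gripper_width: 0.085
grip_force: 0.0
```

Call:
{"name": "play_rows", "arguments": {
  "increments": [
    [0.8,-4,0,0,0,0,8.5],
    [0.8,-4,0,0,0,0,8.5],
    [0.8,-4,0,0,0,0,8.5],
    [0.8,-4,0,0,0,0,8.5],
    [0.8,-4,0,0,0,0,8.5],
    [0.8,-4,0.5,0,0,0,8.5],
    [0.8,-4,2,0,0,0,8.5],
    [0.8,-4,3,0,0,0,8.5],
    [0.8,-4,3,0,0,0,8.5],
    [0,0,0,0,0,0,8.5]
  ]
}}

```text
clock: 3.2
eef_pos: [0.4555, -0.0111, 0.143]
tool_rot: [-179.9, 0.4, -13.4]
ft_force: [-1.2, -1.3, 0.1]
gripper_width: 0.0853
grip_force: 0.0
```

```bash
python3 go.py 0.519 0.110 0.001 -13.6
```

```text
t 3.2 pos [ 0.4555 -0.0111  0.143 ] rot [-179.9     0.42  -13.37] w 8.53 grip 0.0 F [-1.2 -1.3  0.1]
turn az 0.004 then cm [  3.33 -13.26  14.2 ]
```

Call:
{"name": "play_rows", "arguments": {
  "increments": [
    [0.8,-3.3,0,0,0,0,8.5],
    [0.8,-3.3,0,0,0,0,8.5],
    [0.8,-3.3,1,0,0,0,8.5],
    [0.9,-3.4,2,0,0,0,8.5],
    [0,0,2,0,0,0,8.5],
    [0,0,2,0,0,0,8.5],
    [0,0,0,0,0,0,8.5],
    [0,0,0,0,0,0,8.5]
  ]
}}

```text
clock: 4.0
eef_pos: [0.5211, 0.1052, 0.0776]
tool_rot: [180.0, 0.0, -13.7]
ft_force: [-0.1, 1.0, 1.0]
gripper_width: 0.085
grip_force: 0.0
```

```bash
python3 go.py 0.519 0.110 0.001 -13.6; python3 - <<'E'
from workcell import cams
from h import *
c=cams.camera("side"); t=cams.camera("top")
u=proj(c,[[.519,.11,.02]])[0].astype(int)
a=cv2.resize(c["pixels"][u[1]-60:u[1]+40,u[0]-50:u[0]+50],(400,400),interpolation=cv2.INTER_CUBIC)
cv2.imwrite("pics/a1.png",a); print(u)
E
```

```text
t 4.0 pos [0.5211 0.1052 0.0776] rot [179.99   0.   -13.68] w 8.5 grip 0.0 F [-0.1  1.   1. ]
turn az -0.001 then cm [-0.32 -0.41  7.66]
[264 189]
```

View pics/a1.png

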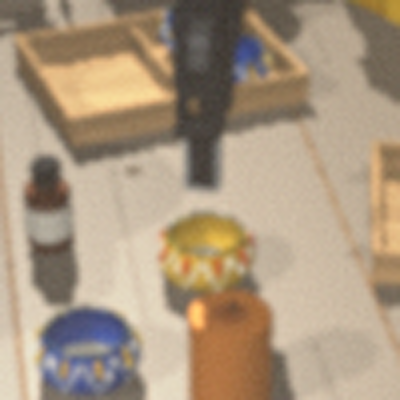

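The side crop shows the gripper above the yellow bowl (about (264,189) in the full image) and centred on it; I descend and close.

Call:
{"name": "play_rows", "arguments": {
  "increments": [
    [-0.3,-0.4,0.6,0,0,0,8.5],
    [0,0,1.5,0,0,0,8.5],
    [0,0,1.5,0,0,0,8.5],
    [0,0,1.5,0,0,0,8.5],
    [0,0,1.5,0,0,0,8.5],
    [0,0,0.6,0,0,0,8.5],
    [0,0,0.2,0,0,0,8.5],
    [0,0,0,0,0,0,7.5],
    [0,0,0,0,0,0,6.8],
    [0,0,0,0,0,0,6.3]
  ]
}}

```text
clock: 5.1
eef_pos: [0.5196, 0.1103, 0.0037]
tool_rot: [-180.0, -0.1, -13.6]
ft_force: [0.5, -0.7, 1.4]
gripper_width: 0.0633
grip_force: 0.5
```

Call:
{"name": "play_rows", "arguments": {
  "increments": [
    [0,0,0,0,0,0,6.0],
    [0,0,0,0,0,0,5.8],
    [0,0,0,0,0,0,5.5],
    [0,0,0,0,0,0,5.2],
    [0,0,0,0,0,0,5.2],
    [0,0,0,0,0,0,5.2]
  ]
}}

```text
clock: 5.7
eef_pos: [0.5195, 0.1101, 0.0046]
tool_rot: [180.0, -0.1, -13.6]
ft_force: [-4.4, -1.9, 12.0]
gripper_width: 0.056
grip_force: 60.7
```

```bash
python3 go.py 0.519 0.110 0.001 -13.6
```

```text
t 5.7 pos [0.5195 0.1101 0.0046] rot [ 1.7999e+02 -6.0000e-02 -1.3650e+01] w 5.6 grip 60.7 F [-4.4 -1.9 12. ]
turn az -0.001 then cm [-0.05  0.02  0.36]
```

The 56 mm width means the pads sit above the bowl's widest ring. I'll reopen, go about 6 mm lower and re-grip.

Call:
{"name": "play_rows", "arguments": {
  "increments": [
    [0,0,0,0,0,0,6.5],
    [0,0,0,0,0,0,7.5],
    [0,0,0,0,0,0,8.0],
    [0,0,0.3,0,0,0,8.0],
    [0,0,0.3,0,0,0,8.0],
    [0,0,0,0,0,0,8.0],
    [0,0,0,0,0,0,8.0]
  ]
}}

```text
clock: 6.4
eef_pos: [0.5187, 0.1103, -0.0033]
tool_rot: [180.0, 0.0, -13.7]
ft_force: [-0.4, -0.4, -0.8]
gripper_width: 0.0802
grip_force: 0.0
```

```bash
python3 go.py 0.519 0.110 -0.002 -13.6
```

```text
t 6.4 pos [ 0.5187  0.1103 -0.0033] rot [ 1.7999e+02  4.0000e-02 -1.3650e+01] w 8.02 grip 0.0 F [-0.4 -0.4 -0.8]
turn az -0.001 then cm [ 0.04  0.03 -0.13]
```

Call:
{"name": "play_rows", "arguments": {
  "increments": [
    [0,0,-0.1,0,0,0,7.2],
    [0,0,0,0,0,0,6.6],
    [0,0,0,0,0,0,6.2],
    [0,0,0,0,0,0,6.0],
    [0,0,0,0,0,0,5.8],
    [0,0,0,0,0,0,5.5],
    [0,0,0,0,0,0,5.5],
    [0,0,0,0,0,0,5.5]
  ]
}}

```text
clock: 7.2
eef_pos: [0.5192, 0.1104, -0.0008]
tool_rot: [180.0, -0.0, -13.6]
ft_force: [-4.5, -0.6, 10.5]
gripper_width: 0.0563
grip_force: 61.2
```

Call:
{"name": "play_rows", "arguments": {
  "increments": [
    [0,0,-0.5,0,0,0,5.5],
    [0,0,-1,0,0,0,5.5],
    [0,0,-1.5,0,0,0,5.5],
    [0,0,-1.5,0,0,0,5.5],
    [0,0,-1.5,0,0,0,5.5],
    [0,0,-1.5,0,0,0,5.5],
    [0,0,0,0,0,0,5.5]
  ]
}}

```text
clock: 7.9
eef_pos: [0.5212, 0.1104, 0.0764]
tool_rot: [-179.9, -0.3, -13.6]
ft_force: [0.0, -0.2, -0.3]
gripper_width: 0.0562
grip_force: 63.7
```

```bash
python3 go.py 0.681 0.138 0.1 -13.6; python3 - <<'E'
from workcell import cams
from h import *
c=cams.camera("side")
u=proj(c,[[.519,.11,.06]])[0].astype(int)
cv2.imwrite("pics/a2.png",cv2.resize(c["pixels"][u[1]-50:u[1]+50,u[0]-50:u[0]+50],(500,500),interpolation=cv2.INTER_CUBIC)); print(u)
E
```

```text
t 7.9 pos [0.5212 0.1104 0.0764] rot [-179.92   -0.33  -13.64] w 5.62 grip 63.7 F [ 0.  -0.2 -0.3]
turn az -0.001 then cm [14.88 -6.44 -2.36]
[264 175]
```

View pics/a2.png

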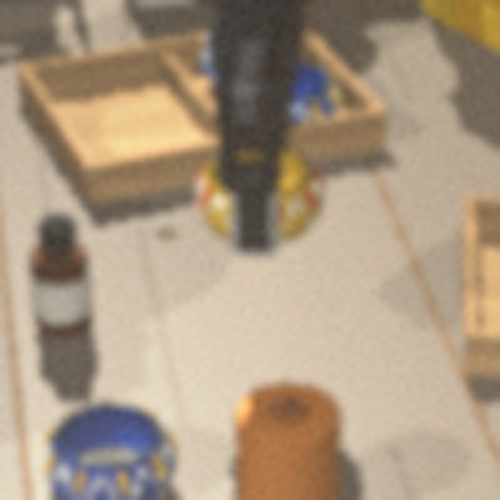

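The bowl is lifted level between the fingers; I carry it over the yellow tray.

Call:
{"name": "play_rows", "arguments": {
  "increments": [
    [1.0,-0.4,-1,0,0,0,5.5],
    [2.0,-0.8,-1.4,0,0,0,5.5],
    [2.4,-1.0,0,0,0,0,5.5],
    [2.4,-1.0,0,0,0,0,5.5],
    [2.4,-1.0,0,0,0,0,5.5],
    [2.4,-1.0,0,0,0,0,5.5],
    [1.5,-0.8,0,0,0,0,5.5],
    [0.8,-0.4,0,0,0,0,5.5],
    [0,0,0,0,0,0,5.5],
    [0,0,0,0,0,0,5.5]
  ]
}}

```text
clock: 8.95
eef_pos: [0.6778, 0.1374, 0.0963]
tool_rot: [180.0, 0.1, -13.6]
ft_force: [0.0, 0.1, -1.1]
gripper_width: 0.0564
grip_force: 63.8
```

```bash
python3 go.py 0.681 0.138 0.012 -13.6; python3 - <<'E'
from workcell import cams
from h import *
c=cams.camera("side")
u=proj(c,[[.681,.138,.06]])[0].astype(int)
cv2.imwrite("pics/a3.png",cv2.resize(c["pixels"][u[1]-50:u[1]+50,u[0]-50:u[0]+50],(500,500),interpolation=cv2.INTER_CUBIC)); print(u)
E
```

```text
t 8.9 pos [0.6778 0.1374 0.0963] rot [ 1.7997e+02  1.0000e-01 -1.3640e+01] w 5.64 grip 63.8 F [ 0.   0.1 -1.1]
turn az -0.001 then cm [ 0.3  -0.14  8.43]
[326 164]
```

View pics/a3.png

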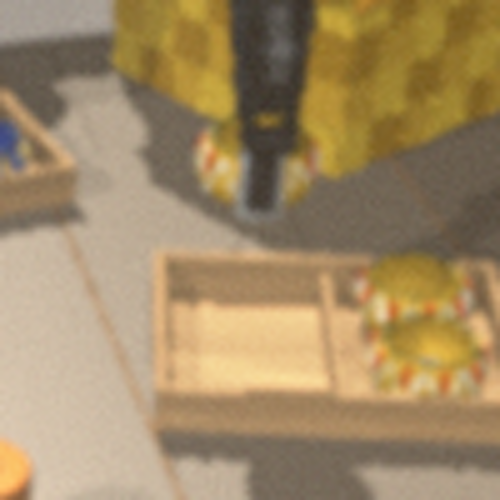

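The bowl hangs above the empty compartment (around (326,164) in the full image). Lowering.

Call:
{"name": "play_rows", "arguments": {
  "increments": [
    [0.2,-0.1,1,0,0,0,5.5],
    [0,0,1.5,0,0,0,5.5],
    [0,0,1.5,0,0,0,5.5],
    [0,0,1.5,0,0,0,5.5],
    [0,0,1.5,0,0,0,5.5],
    [0,0,0.7,0,0,0,5.5],
    [0,0,0.5,0,0,0,5.5],
    [0,0,0.2,0,0,0,5.5],
    [0,0,0,0,0,0,5.5],
    [0,0,0,0,0,0,5.5]
  ]
}}

```text
clock: 10.0
eef_pos: [0.6817, 0.1379, 0.0139]
tool_rot: [-180.0, -0.1, -13.6]
ft_force: [-0.1, 0.7, -1.0]
gripper_width: 0.056
grip_force: 63.8
```

Call:
{"name": "play_rows", "arguments": {
  "increments": [
    [0,0,0.2,0,0,0,5.5],
    [0,0,0,0,0,0,5.5]
  ]
}}

```text
clock: 10.2
eef_pos: [0.6811, 0.1379, 0.0113]
tool_rot: [-180.0, -0.0, -13.7]
ft_force: [-0.5, -0.7, -1.4]
gripper_width: 0.0564
grip_force: 63.8
```

Call:
{"name": "play_rows", "arguments": {
  "increments": [
    [0,0,0.2,0,0,0,5.5],
    [0,0,0,0,0,0,5.5]
  ]
}}

```text
clock: 10.4
eef_pos: [0.6808, 0.1379, 0.0088]
tool_rot: [180.0, 0.0, -13.6]
ft_force: [-0.3, -0.2, -0.7]
gripper_width: 0.0569
grip_force: 63.8
```

Call:
{"name": "play_rows", "arguments": {
  "increments": [
    [0,0,0.15,0,0,0,5.5],
    [0,0,0,0,0,0,5.5]
  ]
}}

```text
clock: 10.6
eef_pos: [0.6808, 0.1379, 0.0072]
tool_rot: [180.0, 0.0, -13.6]
ft_force: [-0.4, -0.1, -0.7]
gripper_width: 0.0558
grip_force: 63.8
```

Call:
{"name": "play_rows", "arguments": {
  "increments": [
    [0,0,0.15,0,0,0,5.5],
    [0,0,0,0,0,0,5.5]
  ]
}}

```text
clock: 10.8
eef_pos: [0.6809, 0.1379, 0.0058]
tool_rot: [180.0, 0.0, -13.6]
ft_force: [0.6, 0.2, -1.6]
gripper_width: 0.0561
grip_force: 63.8
```

Call:
{"name": "play_rows", "arguments": {
  "increments": [
    [0,0,0.1,0,0,0,5.5],
    [0,0,0,0,0,0,5.5]
  ]
}}

```text
clock: 11.0
eef_pos: [0.6809, 0.1379, 0.0049]
tool_rot: [180.0, 0.0, -13.6]
ft_force: [0.5, -0.8, -0.8]
gripper_width: 0.0564
grip_force: 63.8
```

Call:
{"name": "play_rows", "arguments": {
  "increments": [
    [0,0,0.1,0,0,0,5.5],
    [0,0,0,0,0,0,5.5]
  ]
}}

```text
clock: 11.2
eef_pos: [0.6812, 0.1379, 0.0043]
tool_rot: [-180.0, -0.0, -13.6]
ft_force: [-0.3, 0.3, 0.7]
gripper_width: 0.0562
grip_force: 63.9
```

Call:
{"name": "play_rows", "arguments": {
  "increments": [
    [0,0,0.05,0,0,0,5.5],
    [0,0,0,0,0,0,5.8],
    [0,0,0,0,0,0,6.2],
    [0,0,0,0,0,0,6.8],
    [0,0,0,0,0,0,7.5],
    [0,0,0,0,0,0,8.0],
    [0,0,0,0,0,0,8.0],
    [0,0,-1,0,0,0,8.0],
    [0,0,-2,0,0,0,8.0],
    [0,0,-3,0,0,0,8.0]
  ]
}}

```text
clock: 12.2
eef_pos: [0.6796, 0.1378, 0.0628]
tool_rot: [179.9, 0.2, -13.7]
ft_force: [1.2, 0.3, -0.1]
gripper_width: 0.0803
grip_force: 0.0
```

Call:
{"name": "play_rows", "arguments": {
  "increments": [
    [0,0,-4,0,0,0,8.0],
    [-3,0,-2,0,0,0,8.5],
    [-3,0,0,0,0,-0.15,8.5],
    [-4,0,0,0,0,-0.15,8.5],
    [-4,0,0,0,0,-0.15,8.5],
    [0,0,0,0,0,0,8.5]
  ]
}}

```text
clock: 12.8
eef_pos: [0.5366, 0.1535, 0.1224]
tool_rot: [-179.9, 0.4, 12.4]
ft_force: [0.4, 0.6, -0.3]
gripper_width: 0.0852
grip_force: 0.0
```

```bash
python3 - <<'E'
from workcell import cams
from h import *
c=cams.camera("side")
u=proj(c,[[.681,.138,.02]])[0].astype(int)
a=cv2.resize(c["pixels"][u[1]-40:u[1]+40,u[0]-40:u[0]+40],(400,400),interpolation=cv2.INTER_CUBIC)
u=proj(c,[[.437,.02,.02]])[0].astype(int)
b=cv2.resize(c["pixels"][u[1]-40:u[1]+40,u[0]-40:u[0]+40],(400,400),interpolation=cv2.INTER_CUBIC)
cv2.imwrite("pics/a4.png",np.hstack([a,b]))
E
python3 go.py 0.437 0.020 0.10 12.6
```

```text
t 12.8 pos [0.5403 0.1534 0.1237] rot [-1.7999e+02  9.0000e-02  1.2180e+01] w 8.52 grip 0.0 F [ 1.3 -0.3  1.3]
turn az -0.007 then cm [-12.99  10.77   2.37]
```

View pics/a4.png

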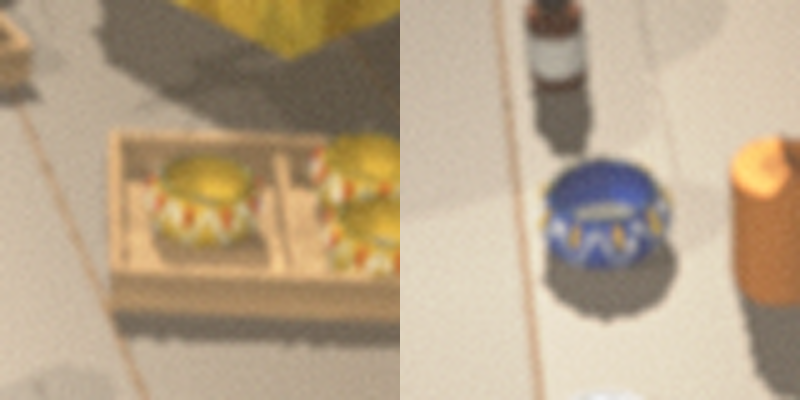

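The left half shows the yellow bowl upright in its compartment; the right half shows the blue bowl untouched. Now I move over the blue bowl.

Call:
{"name": "play_rows", "arguments": {
  "increments": [
    [-1.5,1.3,0,0,0,0,8.5],
    [-3,2.5,0,0,0,0,8.5],
    [-3,2.5,0,0,0,0,8.5],
    [-3,2.5,0.4,0,0,0,8.5],
    [-2,1.5,1,0,0,0,8.5],
    [-0.5,0.5,1,0,0,0,8.5],
    [0,0,1,0,0,0,8.5],
    [0,0,1,0,0,0,8.5],
    [0,0,0,0,0,0,8.5],
    [0,0,0,0,0,0,8.5]
  ]
}}

```text
clock: 13.85
eef_pos: [0.4389, 0.0208, 0.0792]
tool_rot: [-180.0, 0.0, 12.2]
ft_force: [-0.2, 0.5, 0.5]
gripper_width: 0.085
grip_force: 0.0
```

```bash
python3 go.py 0.437 0.020 -0.003 12.6
```

```text
t 13.8 pos [0.4389 0.0208 0.0792] rot [-1.7997e+02  4.0000e-02  1.2190e+01] w 8.5 grip 0.0 F [-0.2  0.5  0.5]
turn az -0.007 then cm [-0.2   0.04  8.22]
```

Call:
{"name": "play_rows", "arguments": {
  "increments": [
    [-0.2,0,1,0,0,0,8.5],
    [0,0,1.5,0,0,0,8.5],
    [0,0,1.5,0,0,0,8.5],
    [0,0,1.5,0,0,0,8.5],
    [0,0,1.5,0,0,0,8.5],
    [0,0,0.7,0,0,0,8.5],
    [0,0,0.2,0,0,0,8.5],
    [0,0,0,0,0,0,7.6],
    [0,0,0,0,0,0,6.8],
    [0,0,0,0,0,0,6.4]
  ]
}}

```text
clock: 14.85
eef_pos: [0.4372, 0.0197, 0.0012]
tool_rot: [180.0, -0.1, 12.1]
ft_force: [-0.3, -0.0, 0.4]
gripper_width: 0.0641
grip_force: 0.0
```

Call:
{"name": "play_rows", "arguments": {
  "increments": [
    [0,0,0,0,0,0,6.2],
    [0,0,0,0,0,0,6.0],
    [0,0,0,0,0,0,5.8],
    [0,0,0,0,0,0,5.5],
    [0,0,0,0,0,0,5.5],
    [0,0,0,0,0,0,5.5],
    [0,0,0,0,0,0,5.5]
  ]
}}

```text
clock: 15.55
eef_pos: [0.4371, 0.0195, 0.0019]
tool_rot: [180.0, -0.0, 12.2]
ft_force: [-5.9, -0.2, 17.7]
gripper_width: 0.0564
grip_force: 59.9
```

Call:
{"name": "play_rows", "arguments": {
  "increments": [
    [0,0,-0.5,0,0,0,5.5],
    [0,0,-1,0,0,0,5.5],
    [0,0,-1.5,0,0,0,5.5],
    [0,0,-2,0,0,0,5.5],
    [0,0,-2,0,0,0,5.5],
    [0,0,-2,0,0,0,5.5],
    [0,0,-1,0,0,0,5.5],
    [0,0,0,0,0,0,5.5]
  ]
}}

```text
clock: 16.35
eef_pos: [0.4378, 0.0195, 0.1021]
tool_rot: [179.9, -0.2, 12.1]
ft_force: [0.4, -0.3, -0.8]
gripper_width: 0.0559
grip_force: 63.0
```

```bash
python3 go.py 0.482 0.359 0.10 12.2; python3 - <<'E'
from workcell import cams
from h import *
c=cams.camera("side")
u=proj(c,[[.437,.02,.08]])[0].astype(int)
cv2.imwrite("pics/a5.png",cv2.resize(c["pixels"][u[1]-50:u[1]+50,u[0]-50:u[0]+50],(400,400),interpolation=cv2.INTER_CUBIC))
E
```

```text
t 16.4 pos [0.4378 0.0195 0.1021] rot [179.92  -0.18  12.14] w 5.59 grip 63.0 F [ 0.4 -0.3 -0.8]
turn az -0.001 then cm [ 11.5  -32.24   0.21]
```

View pics/a5.png

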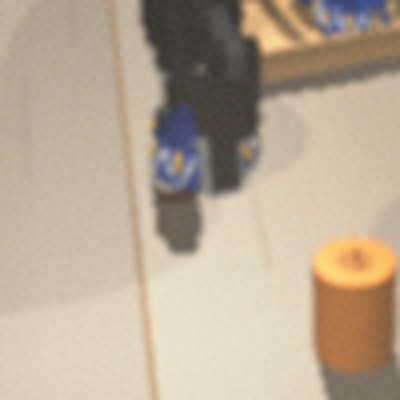

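The blue bowl is held level. The bottle behind it (below the bowl in the view) tops out at 60 mm, well under the 100 mm carry height.

Call:
{"name": "play_rows", "arguments": {
  "increments": [
    [0.6,-1.5,0,0,0,0,5.5],
    [1.1,-3,0,0,0,0,5.5],
    [1.4,-4,0,0,0,0,5.5],
    [1.4,-4,0,0,0,0,5.5],
    [1.4,-4,0,0,0,0,5.5],
    [1.4,-4,0,0,0,0,5.5],
    [1.4,-4,0,0,0,0,5.5],
    [1.3,-3.5,0,0,0,0,5.5],
    [0.9,-2.7,0,0,0,0,5.5],
    [0.6,-1.5,0,0,0,0,5.5]
  ]
}}

```text
clock: 17.4
eef_pos: [0.4802, 0.3607, 0.0986]
tool_rot: [180.0, 0.1, 12.2]
ft_force: [-0.0, 0.9, -0.7]
gripper_width: 0.0562
grip_force: 63.0
```

Call:
{"name": "play_rows", "arguments": {
  "increments": [
    [0,0,0.5,0,0,0,5.5],
    [0,0,1,0,0,0,5.5],
    [0,0,1,0,0,0,5.5],
    [0,0,0,0,0,0,5.5],
    [0,0,0,0,0,0,5.5]
  ]
}}

```text
clock: 17.9
eef_pos: [0.481, 0.3577, 0.0747]
tool_rot: [180.0, 0.1, 12.1]
ft_force: [0.1, 0.8, -0.5]
gripper_width: 0.0561
grip_force: 63.0
```

```bash
python3 go.py 0.482 0.359 0.012 12.2
```

```text
t 17.9 pos [0.481  0.3577 0.0747] rot [1.7998e+02 9.0000e-02 1.2070e+01] w 5.61 grip 63.0 F [ 0.1  0.8 -0.5]
turn az -0.002 then cm [ 0.13 -0.1   6.27]
```

Call:
{"name": "play_rows", "arguments": {
  "increments": [
    [0.1,-0.1,1,0,0,0,5.5],
    [0,0,1.5,0,0,0,5.5],
    [0,0,1.5,0,0,0,5.5],
    [0,0,1.2,0,0,0,5.5],
    [0,0,0.7,0,0,0,5.5],
    [0,0,0.3,0,0,0,5.5],
    [0,0,0,0,0,0,5.5],
    [0,0,0,0,0,0,5.5]
  ]
}}

```text
clock: 18.7
eef_pos: [0.4825, 0.3602, 0.014]
tool_rot: [-180.0, -0.1, 12.1]
ft_force: [0.5, 0.0, -0.6]
gripper_width: 0.0559
grip_force: 63.0
```

Call:
{"name": "play_rows", "arguments": {
  "increments": [
    [0,0,0.2,0,0,0,5.5],
    [0,0,0,0,0,0,5.5]
  ]
}}

```text
clock: 18.9
eef_pos: [0.4823, 0.36, 0.0118]
tool_rot: [-180.0, -0.0, 12.1]
ft_force: [0.0, -0.2, -1.1]
gripper_width: 0.0564
grip_force: 63.0
```

Call:
{"name": "play_rows", "arguments": {
  "increments": [
    [0,0,0.15,0,0,0,5.5],
    [0,0,0,0,0,0,5.5]
  ]
}}

```text
clock: 19.1
eef_pos: [0.482, 0.3599, 0.01]
tool_rot: [-180.0, 0.0, 12.1]
ft_force: [-0.1, 0.3, -0.6]
gripper_width: 0.0563
grip_force: 63.0
```

Call:
{"name": "play_rows", "arguments": {
  "increments": [
    [0,0,0.15,0,0,0,5.5],
    [0,0,0,0,0,0,5.5]
  ]
}}

```text
clock: 19.3
eef_pos: [0.4819, 0.3599, 0.0083]
tool_rot: [180.0, 0.0, 12.1]
ft_force: [0.0, 0.1, -0.2]
gripper_width: 0.056
grip_force: 63.0
```

Call:
{"name": "play_rows", "arguments": {
  "increments": [
    [0,0,0.1,0,0,0,5.5],
    [0,0,0,0,0,0,5.5]
  ]
}}

```text
clock: 19.5
eef_pos: [0.482, 0.3599, 0.0074]
tool_rot: [180.0, 0.0, 12.1]
ft_force: [-0.6, -0.9, 0.1]
gripper_width: 0.0561
grip_force: 63.0
```

Call:
{"name": "play_rows", "arguments": {
  "increments": [
    [0,0,0.1,0,0,0,5.5],
    [0,0,0,0,0,0,5.5]
  ]
}}

```text
clock: 19.7
eef_pos: [0.4821, 0.36, 0.0071]
tool_rot: [180.0, 0.0, 12.1]
ft_force: [-1.4, -0.4, 3.9]
gripper_width: 0.0562
grip_force: 63.4
```

Contact felt; I release and rise.

Call:
{"name": "play_rows", "arguments": {
  "increments": [
    [0,0,0,0,0,0,5.8],
    [0,0,0,0,0,0,6.2],
    [0,0,0,0,0,0,6.8],
    [0,0,0,0,0,0,7.5],
    [0,0,0,0,0,0,8.0],
    [0,0,0,0,0,0,8.0],
    [0,0,-1,0,0,0,8.0],
    [0,0,-2,0,0,0,8.0],
    [0,0,-3,0,0,0,8.0],
    [0,0,-4,0,0,0,8.0]
  ]
}}

```text
clock: 20.7
eef_pos: [0.4808, 0.3593, 0.1065]
tool_rot: [180.0, 0.2, 12.1]
ft_force: [0.2, 0.2, 0.9]
gripper_width: 0.08
grip_force: 0.0
```

Call:
{"name": "play_rows", "arguments": {
  "increments": [
    [0,0,-1,0,0,0.13,8.0],
    [0,0,0,0,0,0.13,7.5],
    [0,0,0,0,0,0.14,7.0],
    [0,3,0,0,0,0,6.4],
    [0,4,0,0,0,0,6.4],
    [0,4,0,0,0,0,6.4],
    [0,4,0,0,0,0,6.4],
    [0,4,0,0,0,0,6.4],
    [0,4,0,0,0,0,6.4],
    [0,0,0,0,0,0,6.4]
  ]
}}

```text
clock: 21.7
eef_pos: [0.4385, 0.1306, 0.1171]
tool_rot: [179.9, -0.0, -11.0]
ft_force: [0.3, 0.6, -0.1]
gripper_width: 0.0641
grip_force: 0.0
```

```bash
python3 - <<'E'
from workcell import cams
from h import *
c=cams.camera("top")
cv2.imwrite("pics/a6.png",cv2.resize(c["pixels"][80:300,90:490],(800,440),interpolation=cv2.INTER_CUBIC))
E
python3 go.py 0.423 -0.1185 0.06 -10.7
```

```text
t 21.8 pos [0.4392 0.1323 0.1174] rot [-1.7999e+02 -7.0000e-02 -1.1000e+01] w 6.4 grip 0.0 F [ 0.2 -0.1  0.5]
turn az -0.005 then cm [ 3.06 24.94  5.74]
```

View pics/a6.png

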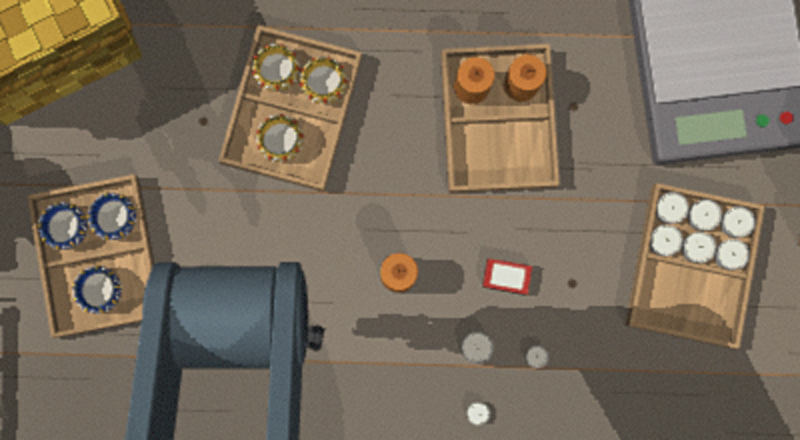

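Both bowls stand upright in their compartments (yellow at (280,137), blue at (98,289) in the crop), and the big tealight is at (477,347), still where it was. Moving to it.

Call:
{"name": "play_rows", "arguments": {
  "increments": [
    [0.2,2,0,0,0,0,6.4],
    [0.4,4,0,0,0,0,6.4],
    [0.5,4,0,0,0,0,6.4],
    [0.5,4,0,0,0,0,6.4],
    [0.5,4,0.5,0,0,0,6.4],
    [0.5,4,1,0,0,0,6.4],
    [0.4,2.5,1.5,0,0,0,6.4],
    [0.1,0.5,1.5,0,0,0,6.4],
    [0,0,1,0,0,0,6.4],
    [0,0,0,0,0,0,6.4]
  ]
}}

```text
clock: 22.75
eef_pos: [0.4221, -0.1161, 0.0605]
tool_rot: [-179.9, 0.1, -10.8]
ft_force: [-0.3, 0.4, -0.1]
gripper_width: 0.0643
grip_force: 0.0
```

Call:
{"name": "play_rows", "arguments": {
  "increments": [
    [0,0,0,0,0,0,6.4]
  ]
}}

```text
clock: 22.85
eef_pos: [0.423, -0.1164, 0.0617]
tool_rot: [-180.0, 0.0, -10.7]
ft_force: [0.2, 0.3, 0.8]
gripper_width: 0.064
grip_force: 0.0
```

```bash
python3 go.py 0.423 -0.1185 0.002 -10.7;  python3 - <<'E'
from workcell import cams
from h import *
c=cams.camera("side")
u=proj(c,[[.423,-.1185,.03]])[0].astype(int)
cv2.imwrite("pics/a7.png",cv2.resize(c["pixels"][u[1]-50:u[1]+50,u[0]-60:u[0]+60],(600,500),interpolation=cv2.INTER_CUBIC))
E
```

```text
t 22.9 pos [ 0.423  -0.1164  0.0617] rot [-1.7998e+02  1.0000e-02 -1.0700e+01] w 6.4 grip 0.0 F [0.2 0.3 0.8]
turn az 0.0 then cm [0.03 0.2  5.97]
```

View pics/a7.png

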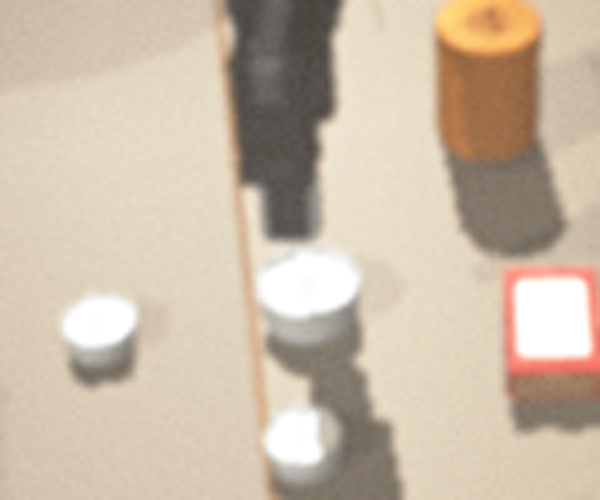

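The near finger sits over the largest tealight (308,290 in the crop), and its 6 mm lateral offset is just the tool's yaw. The small look-alike at (302,440) stays clear. Descending.

Call:
{"name": "play_rows", "arguments": {
  "increments": [
    [0,0.2,0.8,0,0,0,6.4],
    [0,0,1.2,0,0,0,6.4],
    [0,0,1.2,0,0,0,6.4],
    [0,0,1.2,0,0,0,6.4],
    [0,0,1.0,0,0,0,6.4],
    [0,0,0.5,0,0,0,6.4],
    [0,0,0,0,0,0,6.4],
    [0,0,0,0,0,0,5.6],
    [0,0,0,0,0,0,4.8],
    [0,0,0,0,0,0,4.3]
  ]
}}

```text
clock: 23.9
eef_pos: [0.4228, -0.1196, 0.003]
tool_rot: [180.0, -0.1, -10.8]
ft_force: [0.7, -0.5, 0.2]
gripper_width: 0.0427
grip_force: 0.0
```

Call:
{"name": "play_rows", "arguments": {
  "increments": [
    [0,0,0,0,0,0,4.1],
    [0,0,0,0,0,0,3.9],
    [0,0,0,0,0,0,3.7],
    [0,0,0,0,0,0,3.5],
    [0,0,0,0,0,0,3.5],
    [0,0,0,0,0,0,3.5]
  ]
}}

```text
clock: 24.5
eef_pos: [0.4226, -0.1195, 0.0032]
tool_rot: [180.0, -0.0, -10.8]
ft_force: [-1.6, 1.1, 8.3]
gripper_width: 0.0364
grip_force: 59.0
```

Call:
{"name": "play_rows", "arguments": {
  "increments": [
    [0,0,-0.5,0,0,0,3.5],
    [0,0,-1,0,0,0,3.5],
    [0,0,-1.5,0,0,0,3.5],
    [0,0,-2,0,0,0,3.5],
    [0,0,-2,0,0,0,3.5],
    [0,0,-1,0,0,0,3.5],
    [0,0,0,0,0,0,3.5]
  ]
}}

```text
clock: 25.2
eef_pos: [0.4236, -0.12, 0.0843]
tool_rot: [179.9, -0.2, -10.8]
ft_force: [0.2, -0.2, 0.0]
gripper_width: 0.0364
grip_force: 60.0
```

```bash
python3 go.py 0.4905 -0.384 0.08 -10.7;  python3 - <<'E'
from workcell import cams
from h import *
c=cams.camera("side")
u=proj(c,[[.423,-.1185,.07]])[0].astype(int)
cv2.imwrite("pics/a8.png",cv2.resize(c["pixels"][u[1]-50:u[1]+50,u[0]-60:u[0]+60],(480,400),interpolation=cv2.INTER_CUBIC))
E
```

```text
t 25.2 pos [ 0.4236 -0.12    0.0843] rot [179.92  -0.21 -10.78] w 3.64 grip 60.0 F [ 0.2 -0.2  0. ]
turn az -0.001 then cm [11.48 24.69  0.43]
```

View pics/a8.png

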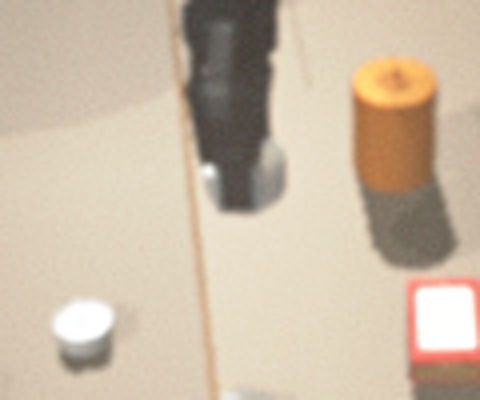

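The tealight is held level between the fingers at about (245,180) in the crop. I carry it to its tray.

Call:
{"name": "play_rows", "arguments": {
  "increments": [
    [0.6,1.3,0,0,0,0,3.5],
    [1.2,2.6,0,0,0,0,3.5],
    [1.6,3.5,0,0,0,0,3.5],
    [1.6,3.5,0,0,0,0,3.5],
    [1.6,3.5,0,0,0,0,3.5],
    [1.6,3.5,0,0,0,0,3.5],
    [1.6,3.5,0,0,0,0,3.5],
    [1.1,2.2,0,0,0,0,3.5],
    [0.6,1.1,0,0,0,0,3.5],
    [0,0,0,0,0,0,3.5]
  ]
}}

```text
clock: 26.25
eef_pos: [0.4886, -0.3849, 0.0813]
tool_rot: [-180.0, 0.1, -10.9]
ft_force: [-0.1, 0.6, -0.1]
gripper_width: 0.0364
grip_force: 60.0
```

Call:
{"name": "play_rows", "arguments": {
  "increments": [
    [0,0,1,0,0,0,3.5],
    [0,0,1,0,0,0,3.5],
    [0,0,0,0,0,0,3.5],
    [0,0,0,0,0,0,3.5]
  ]
}}

```text
clock: 26.65
eef_pos: [0.4888, -0.3822, 0.0618]
tool_rot: [-179.9, 0.1, -10.7]
ft_force: [0.6, -0.8, 0.9]
gripper_width: 0.0364
grip_force: 60.0
```

```bash
python3 go.py 0.4905 -0.384 0.012 -10.7
```

```text
t 26.6 pos [ 0.4888 -0.3822  0.0618] rot [-1.7994e+02  7.0000e-02 -1.0730e+01] w 3.64 grip 60.0 F [ 0.6 -0.8  0.9]
turn az -0.001 then cm [0.2  0.14 4.98]
```

Call:
{"name": "play_rows", "arguments": {
  "increments": [
    [0.2,0.1,1,0,0,0,3.5],
    [0,0,1.3,0,0,0,3.5],
    [0,0,1.2,0,0,0,3.5],
    [0,0,0.8,0,0,0,3.5],
    [0,0,0.5,0,0,0,3.5],
    [0,0,0.1,0,0,0,3.5],
    [0,0,0,0,0,0,3.5],
    [0,0,0,0,0,0,3.5]
  ]
}}

```text
clock: 27.45
eef_pos: [0.4912, -0.3852, 0.0141]
tool_rot: [180.0, -0.0, -10.8]
ft_force: [0.4, -0.2, 0.2]
gripper_width: 0.0367
grip_force: 60.0
```

Call:
{"name": "play_rows", "arguments": {
  "increments": [
    [0,0,0.2,0,0,0,3.5],
    [0,0,0,0,0,0,3.5]
  ]
}}

```text
clock: 27.65
eef_pos: [0.491, -0.3849, 0.0117]
tool_rot: [180.0, -0.0, -10.8]
ft_force: [-0.1, -0.8, -0.2]
gripper_width: 0.0368
grip_force: 60.0
```

Call:
{"name": "play_rows", "arguments": {
  "increments": [
    [0,0,0.15,0,0,0,3.5],
    [0,0,0,0,0,0,3.5]
  ]
}}

```text
clock: 27.85
eef_pos: [0.4908, -0.3848, 0.0099]
tool_rot: [-180.0, 0.0, -10.8]
ft_force: [0.2, 0.3, -0.2]
gripper_width: 0.0363
grip_force: 60.0
```

Call:
{"name": "play_rows", "arguments": {
  "increments": [
    [0,0,0.1,0,0,0,3.5],
    [0,0,0,0,0,0,3.5]
  ]
}}

```text
clock: 28.05
eef_pos: [0.4908, -0.3848, 0.0089]
tool_rot: [-180.0, 0.0, -10.8]
ft_force: [-0.0, 0.3, -0.4]
gripper_width: 0.0366
grip_force: 60.0
```

Call:
{"name": "play_rows", "arguments": {
  "increments": [
    [0,0,0.1,0,0,0,3.5],
    [0,0,0,0,0,0,3.5]
  ]
}}

```text
clock: 28.25
eef_pos: [0.491, -0.3849, 0.0083]
tool_rot: [180.0, -0.0, -10.8]
ft_force: [-0.3, 0.2, 2.3]
gripper_width: 0.0364
grip_force: 60.3
```

Contact; I release, rise and head toward the pillar candle.

Call:
{"name": "play_rows", "arguments": {
  "increments": [
    [0,0,0,0,0,0,3.8],
    [0,0,0,0,0,0,4.2],
    [0,0,0,0,0,0,4.8],
    [0,0,0,0,0,0,5.6],
    [0,0,0,0,0,0,6.2],
    [0,0,0,0,0,0,6.2],
    [0,0,-1,0,0,0,6.2],
    [0,0,-2,0,0,0,6.2],
    [0,0,-3,0,0,0,6.2],
    [0,0,-4,0,0,0,6.2]
  ]
}}

```text
clock: 29.25
eef_pos: [0.4899, -0.3838, 0.108]
tool_rot: [-179.9, 0.2, -10.8]
ft_force: [0.0, -0.4, 0.7]
gripper_width: 0.0616
grip_force: 0.0
```

Call:
{"name": "play_rows", "arguments": {
  "increments": [
    [0,0,-3,0,0,-0.1,6.5],
    [0,0,-1,0,0,-0.1,7],
    [0,0,0,0,0,-0.07,7.2],
    [0,-3,0,0,0,0,7.2],
    [0,-4,0,0,0,0,7.2],
    [0,-4,0,0,0,0,7.2],
    [0,-4,0,0,0,0,7.2],
    [0,-4,0,0,0,0,7.2],
    [0,0,0,0,0,0,7.2],
    [0,0,0,0,0,0,7.2]
  ]
}}

```text
clock: 30.25
eef_pos: [0.4758, -0.1951, 0.149]
tool_rot: [179.9, -0.1, 4.8]
ft_force: [-0.2, -0.9, 0.2]
gripper_width: 0.0722
grip_force: 0.0
```

```bash
python3 go.py 0.513 -0.0165 0.12 5
```

```text
t 30.2 pos [ 0.4758 -0.1951  0.149 ] rot [ 1.7993e+02 -6.0000e-02  4.8000e+00] w 7.22 grip 0.0 F [-0.2 -0.9  0.2]
turn az -0.004 then cm [  5.26 -17.46   2.9 ]
```

Call:
{"name": "play_rows", "arguments": {
  "increments": [
    [0.8,-2.5,0,0,0,0,7.2],
    [1.2,-4,0,0,0,0,7.2],
    [1.2,-4,0.5,0,0,0,7.2],
    [1.2,-4,1,0,0,0,7.2],
    [0.6,-2,1,0,0,0,7.2],
    [0.3,-1,1,0,0,0,7.2],
    [0,0,1,0,0,0,7.2],
    [0,0,0,0,0,0,7.2],
    [0,0,0,0,0,0,7.2]
  ]
}}

```text
clock: 31.15
eef_pos: [0.5139, -0.0182, 0.1029]
tool_rot: [180.0, 0.0, 4.6]
ft_force: [0.4, -0.7, -0.0]
gripper_width: 0.0723
grip_force: 0.0
```

```bash
python3 go.py 0.513 -0.0165 0.02 5;  python3 - <<'E'
from workcell import cams
from h import *
c=cams.camera("side")
u=proj(c,[[.513,-.0165,.06]])[0].astype(int)
a=cv2.resize(c["pixels"][u[1]-50:u[1]+50,u[0]-50:u[0]+50],(400,400),interpolation=cv2.INTER_CUBIC)
u=proj(c,[[.491,-.384,.02]])[0].astype(int); u[1]=min(u[1],369)
b=cv2.resize(c["pixels"][u[1]-50:u[1]+50,u[0]-50:u[0]+50],(400,400),interpolation=cv2.INTER_CUBIC)
cv2.imwrite("pics/a9.png",np.hstack([a,b]))
E
```

```text
t 31.1 pos [ 0.5139 -0.0182  0.1029] rot [1.7999e+02 3.0000e-02 4.5900e+00] w 7.23 grip 0.0 F [ 0.4 -0.7 -0. ]
turn az -0.007 then cm [-0.07 -0.18  8.29]
```

View pics/a9.png

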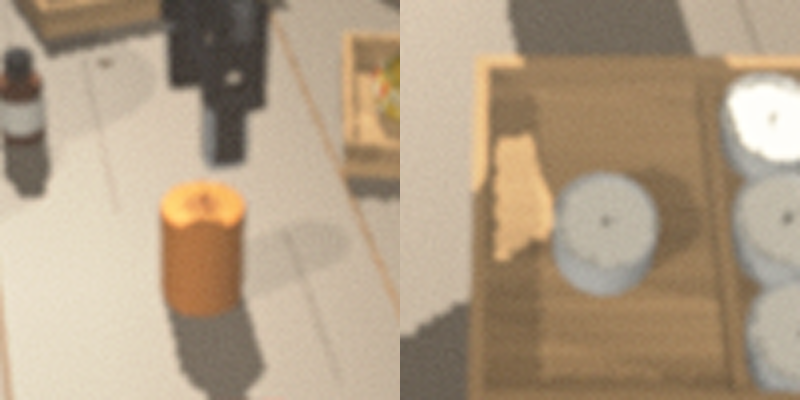

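The right half shows the tealight upright in its compartment. The left half shows the gripper over the pillar candle at (203,205). Descending and gripping.

Call:
{"name": "play_rows", "arguments": {
  "increments": [
    [-0.1,-0.2,1,0,0,0,7.2],
    [0,0,1.5,0,0,0,7.2],
    [0,0,1.5,0,0,0,7.2],
    [0,0,1.5,0,0,0,7.2],
    [0,0,1.5,0,0,0,7.2],
    [0,0,1.2,0,0,0,7.2],
    [0,0,0,0,0,0,7.2],
    [0,0,0,0,0,0,6.2],
    [0,0,0,0,0,0,5.4],
    [0,0,0,0,0,0,5.0]
  ]
}}

```text
clock: 32.2
eef_pos: [0.5136, -0.0152, 0.0219]
tool_rot: [179.9, -0.1, 4.7]
ft_force: [-0.1, -1.0, 0.3]
gripper_width: 0.0498
grip_force: 0.5
```

Call:
{"name": "play_rows", "arguments": {
  "increments": [
    [0,0,0,0,0,0,4.8],
    [0,0,0,0,0,0,4.6],
    [0,0,0,0,0,0,4.4],
    [0,0,0,0,0,0,4.2],
    [0,0,0,0,0,0,4.2],
    [0,0,0,0,0,0,4.2]
  ]
}}

```text
clock: 32.8
eef_pos: [0.5134, -0.0152, 0.0219]
tool_rot: [180.0, -0.1, 4.7]
ft_force: [-1.6, -0.9, 6.1]
gripper_width: 0.0449
grip_force: 60.2
```

Call:
{"name": "play_rows", "arguments": {
  "increments": [
    [0,0,-0.5,0,0,0,4.2],
    [0,0,-1,0,0,0,4.2],
    [0,0,-1.5,0,0,0,4.2],
    [0,0,-2,0,0,0,4.2],
    [0,0,-2,0,0,0,4.2],
    [0,0,-1,0,0,0,4.2],
    [0,0,0,0,0,0,4.2]
  ]
}}

```text
clock: 33.5
eef_pos: [0.5139, -0.015, 0.1028]
tool_rot: [179.9, -0.2, 4.7]
ft_force: [0.2, -0.2, -1.7]
gripper_width: 0.0447
grip_force: 61.2
```

```bash
python3 go.py 0.673 -0.1445 0.1 4.7
```

```text
t 33.5 pos [ 0.5139 -0.015   0.1028] rot [179.94  -0.18   4.7 ] w 4.47 grip 61.2 F [ 0.2 -0.2 -1.7]
turn az -0.0 then cm [14.8  14.21  0.28]
```

Call:
{"name": "play_rows", "arguments": {
  "increments": [
    [0.8,0.8,0,0,0,0,4.2],
    [1.6,1.6,0,0,0,0,4.2],
    [2.4,2.3,0,0,0,0,4.2],
    [2.4,2.3,0,0,0,0,4.2],
    [2.4,2.3,0,0,0,0,4.2],
    [2.4,2.3,0,0,0,0,4.2],
    [1.8,1.7,0,0,0,0,4.2],
    [0.8,0.8,0,0,0,0,4.2],
    [0.2,0.1,0,0,0,0,4.2],
    [0,0,0,0,0,0,4.2]
  ]
}}

```text
clock: 34.5
eef_pos: [0.671, -0.1437, 0.0998]
tool_rot: [-179.9, 0.1, 4.7]
ft_force: [-0.1, -0.1, -0.5]
gripper_width: 0.0449
grip_force: 61.3
```

```bash
python3 go.py 0.673 -0.1445 0.032 4.7;  python3 - <<'E'
from workcell import cams
from h import *
c=cams.camera("side")
u=proj(c,[[.673,-.1445,.05]])[0].astype(int)
cv2.imwrite("pics/a10.png",cv2.resize(c["pixels"][u[1]-70:u[1]+50,u[0]-60:u[0]+80],(560,480),interpolation=cv2.INTER_CUBIC))
E
```

```text
t 34.5 pos [ 0.671  -0.1437  0.0998] rot [-1.7993e+02  1.1000e-01  4.6900e+00] w 4.49 grip 61.3 F [-0.1 -0.1 -0.5]
turn az -0.0 then cm [0.19 0.09 6.78]
```

View pics/a10.png

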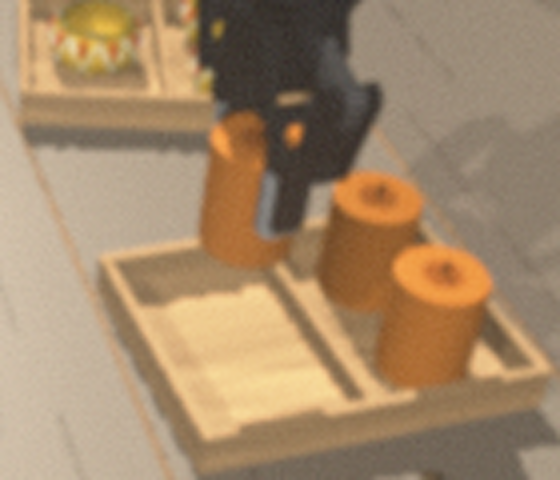

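The candle hangs upright over the empty compartment (about (245,190) in the crop), clear of the fixed candles. Lowering.

Call:
{"name": "play_rows", "arguments": {
  "increments": [
    [0.2,0.1,1,0,0,0,4.2],
    [0,0,1.5,0,0,0,4.2],
    [0,0,1.5,0,0,0,4.2],
    [0,0,1.3,0,0,0,4.2],
    [0,0,0.8,0,0,0,4.2],
    [0,0,0.5,0,0,0,4.2],
    [0,0,0.2,0,0,0,4.2],
    [0,0,0,0,0,0,4.2],
    [0,0,0,0,0,0,4.2]
  ]
}}

```text
clock: 35.45
eef_pos: [0.6745, -0.1453, 0.0338]
tool_rot: [180.0, -0.1, 4.7]
ft_force: [0.2, -0.7, -1.3]
gripper_width: 0.0449
grip_force: 61.3
```

Call:
{"name": "play_rows", "arguments": {
  "increments": [
    [0,0,0.2,0,0,0,4.2],
    [0,0,0,0,0,0,4.2]
  ]
}}

```text
clock: 35.65
eef_pos: [0.6741, -0.1452, 0.0313]
tool_rot: [180.0, -0.0, 4.7]
ft_force: [0.4, -0.1, -1.2]
gripper_width: 0.0448
grip_force: 61.3
```

Call:
{"name": "play_rows", "arguments": {
  "increments": [
    [0,0,0.1,0,0,0,4.2],
    [0,0,0,0,0,0,4.2]
  ]
}}

```text
clock: 35.85
eef_pos: [0.6739, -0.1451, 0.03]
tool_rot: [-180.0, 0.0, 4.7]
ft_force: [0.1, 1.1, -1.1]
gripper_width: 0.0448
grip_force: 61.3
```

Call:
{"name": "play_rows", "arguments": {
  "increments": [
    [0,0,0.15,0,0,0,4.2],
    [0,0,0,0,0,0,4.2]
  ]
}}

```text
clock: 36.05
eef_pos: [0.6738, -0.145, 0.0283]
tool_rot: [-180.0, 0.0, 4.7]
ft_force: [-0.3, -0.2, -1.1]
gripper_width: 0.0449
grip_force: 61.3
```

Call:
{"name": "play_rows", "arguments": {
  "increments": [
    [0,0,0.1,0,0,0,4.2],
    [0,0,0,0,0,0,4.2]
  ]
}}

```text
clock: 36.25
eef_pos: [0.6738, -0.1451, 0.0273]
tool_rot: [-180.0, 0.0, 4.7]
ft_force: [-0.9, -0.6, -0.8]
gripper_width: 0.0449
grip_force: 61.3
```

Call:
{"name": "play_rows", "arguments": {
  "increments": [
    [0,0,0.05,0,0,0,4.2],
    [0,0,0,0,0,0,4.2]
  ]
}}

```text
clock: 36.45
eef_pos: [0.674, -0.1451, 0.0271]
tool_rot: [180.0, -0.0, 4.7]
ft_force: [0.7, 0.6, -1.4]
gripper_width: 0.045
grip_force: 61.3
```

Call:
{"name": "play_rows", "arguments": {
  "increments": [
    [0,0,0.08,0,0,0,4.2],
    [0,0,0,0,0,0,4.2],
    [0,0,0,0,0,0,4.2]
  ]
}}

```text
clock: 36.75
eef_pos: [0.674, -0.1451, 0.027]
tool_rot: [180.0, -0.0, 4.7]
ft_force: [-3.1, 0.7, 4.7]
gripper_width: 0.0447
grip_force: 61.3
```

Call:
{"name": "play_rows", "arguments": {
  "increments": [
    [0,0,0.05,0,0,0,4.2],
    [0,0,0,0,0,0,4.2]
  ]
}}

```text
clock: 36.95
eef_pos: [0.6741, -0.1452, 0.027]
tool_rot: [180.0, -0.0, 4.7]
ft_force: [-4.5, 1.1, 8.3]
gripper_width: 0.045
grip_force: 61.5
```

Firm contact; I release, rise and back away.

Call:
{"name": "play_rows", "arguments": {
  "increments": [
    [0,0,-0.05,0,0,0,4.3],
    [0,0,0,0,0,0,4.6],
    [0,0,0,0,0,0,5.0],
    [0,0,0,0,0,0,5.6],
    [0,0,0,0,0,0,6.4],
    [0,0,0,0,0,0,7.0],
    [0,0,0,0,0,0,7.0],
    [0,0,-1,0,0,0,7.0],
    [0,0,-2,0,0,0,7.0],
    [0,0,-3,0,0,0,7.0]
  ]
}}

```text
clock: 37.95
eef_pos: [0.6726, -0.1446, 0.0855]
tool_rot: [-179.9, 0.2, 4.7]
ft_force: [0.4, -0.4, -0.7]
gripper_width: 0.0699
grip_force: 0.0
```

Call:
{"name": "play_rows", "arguments": {
  "increments": [
    [0,0,-3,0,0,0,7.0],
    [0,0,-3,0,0,0,7.0],
    [-3,0,-3,0,0,0,7.0],
    [-4,0,-1,0,0,0,7.0],
    [-4,0,0,0,0,0,7.0],
    [-4,0,0,0,0,0,7.0],
    [-4,0,0,0,0,0,7.0],
    [-3,0,0,0,0,0,7.0],
    [0,0,0,0,0,0,7.0],
    [0,0,0,0,0,0,7.0]
  ]
}}

```text
clock: 38.95
eef_pos: [0.455, -0.1635, 0.1874]
tool_rot: [179.9, -0.1, 4.6]
ft_force: [0.7, -0.4, -0.2]
gripper_width: 0.0701
grip_force: 0.0
```

```bash
python3 - <<'E'
from workcell import cams,models
from h import *
t=cams.camera("top");c=cams.camera("side")
for q in("oil_bottle","matchbox"):
    print(q,[[np.round(stats(d["pixels"]),1).tolist() for d in models.silhouettes(q,k)[:1]] for k in(t,c)])
a=cv2.resize(t["pixels"][80:300,90:490],(550,300)); 
u=c["pixels"][110:320,190:470]
cv2.imwrite("pics/a11.png",np.vstack([a[:, :550],cv2.resize(u,(400,300))[:, :400] if 0 else cv2.copyMakeBorder(cv2.resize(u,(400,300)),0,0,0,150,0)]))
E
```

```text
oil_bottle [[[217.4, 249.0]], [[225.9, 180.9]]]
matchbox [[[339.1, 217.4]], [[299.9, 377.1]]]
```

View pics/a11.png

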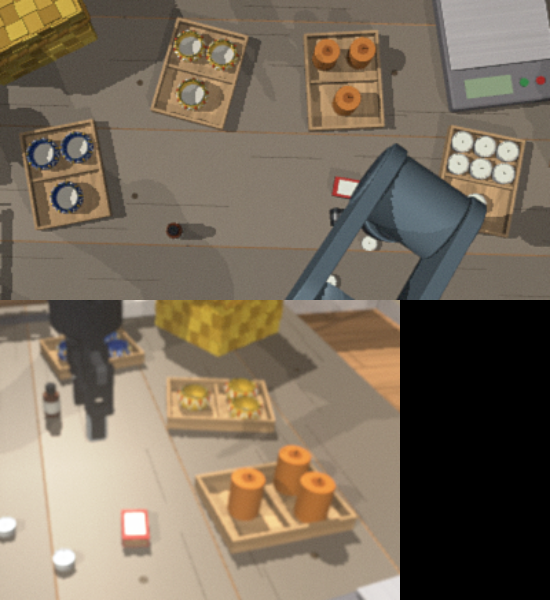

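Everything is in place and upright: the candle at (347,100) and the bowls at (191,95) and (67,197) in the upper part. The bottle is at its original pixels, the matchbox still lies where it was, and the arm is clear.

```bash
python3 -c "
from workcell import ticket; print(ticket.job_done())"
```

```text
the job is handed in; nothing more can be done
None
```

I put the yellow bowl, blue bowl, tealight and pillar candle upright in their own trays, in that order. The matchbox and oil bottle are untouched, and I handed the job in at about 39 s on the robot's clock.

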